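# Lay the bobbin case down against the rule

## Robot

A 6-joint arm with a two-finger parallel gripper is mounted at the origin on the work surface. World frame = base frame: x ahead of the robot, y to its left, z up, the work surface at z = 0. Lengths are in m, angles in degrees, forces in N, time in s.
With the tool pointing down it reaches from about 0.4 to 0.825 m from the base axis. Payload 7 kg.
Tool frame: the origin (TCP) lies on the centre line of the jaws, within the pads' length; the fingertips stand 22 mm ahead of it and the grasp point (between the pads) lies 3 mm ahead of it (ctrl.finger_overhang is the distance from the TCP to the fingertips, in m); z points along the fingers, y is the line along which they close (so a half turn about z gives the same grasp; the last joint's range is limited). The gripper opens to 88 mm and grips with 3 to 60 N. Pads are 19 mm wide; open, the fingers measure 130 mm over their backs; the gripper's body (78 mm by 193 mm) begins 47 mm behind the grasp point.
Start: joints at [89.846, 20.546, 0.682, 0, -70.136, -16.507], TCP at [0.194, 0.647, 0.249] pointing down, gripper open.
Joint ranges: [-176.03, 176.03], [-82.01, 121.73], [-58.28, 71.71], [-173.87, 95.51], [-174.79, -0.11], [-173.66, 173.66]. Speed limits (degrees/s): [136.94, 136.94, 172.46, 180, 180, 180].

## Interface

Orientations are given as [roll, pitch, yaw] about the fixed x, y, z axes, in that order (R = Rz(yaw) Ry(pitch) Rx(roll)).
In Python, from plant import ctrl gives the robot as it stands. The module is installed in compiled form; this text tells all that it offers.
- The arm moves only by the shell command python3 -m creep 'ROWS'. ROWS is JSON, a list of rows, each an object with "grip": the closure, from 0 (fully open) to 1 (shut); "delta_pos": the shift along the tool's x, y, z scaled (see below), a list of three; "rotation": the turn, a rotation vector about the tool's x, y, z scaled (see below), a list of three. A call has 1 to 5 rows; each row is the pose to reach, as a shift and turn from the pose commanded when the call began, along the tool's axes at that moment; what a row does not reach only later rows make up. The controller multiplies each number of a shift by 10 cm and each number of a turn by pi/2 rad. A row lasts 1/10 s, in which the tool goes at most 50 mm and 8.59 degrees, less where a joint would pass 70% of its speed; a pose out of reach is approached as far as the arm can. A call with a number of a shift or a turn outside -1 to 1 is refused whole. A call with a gripper value outside its range is refused whole. The fingers move at their own pace and stop on an object; the grip force is fixed at half the most. Time passes only in rows, so rows that repeat a pose let the fingers close. It gives the time, the measured TCP pose, the force, the opening and the grip force at its end, in the units of the state.
- ctrl.get_obs(): the state, without advancing time (a new reading comes with each control period).
- ctrl.snapshot(name): name is "scene" or "top" or "wrist"; returns a dict with "color" (384x512x3 uint8, red, green, blue), "intrinsics" (3x3 intrinsics, pixels), "R" (3x3) and "t" (3): a world point X has camera coordinates R X + t. Camera axes: x right, y down, z forward; pixel columns grow to the right and rows downward; lengths in m; the calibration is good to about 2 mm. A picture is of the moment at which its call begins. There is no depth.
- ctrl.close_job(): hands the job in; it is judged then, once.
The state is a dict: "clock": time; "joint_pos": joint angles; "qvel": joint speeds; "tau": joint torques, N m; "tool_pos": TCP position; "orientation": TCP orientation; "force": force on the tool from outside, world axes, zero at the start; "moment": the same for the moment, N m; "opening": finger opening in m; "gripper_force": force on a finger pad.
Only numpy, scipy, OpenCV 4.12 (cv2) and the standard library are available. Lean on these libraries where they do the work, as an engineer would, in place of code of your own. Each camera call takes 0.05 s, during which the arm holds its last target. There are 200 camera calls.

## Task

The flat case of bobbins is standing on its short end, its plain back towards the long metal rule. By pushing only, never lifting it, tip it over towards the rule onto its back so that its clear window faces up, and then push it along the bench until the end that was its top lies flush and square against the rule, fully within the rule's length. Leave the other things on the bench where they are.

Things in the scene. Friction and masses are not known exactly. Their poses are not given: they have to be found in the camera images.
- bobbin_case: Loose flat case, grey plastic, 0.2 to 0.4 kg, 32 mm thick, 90 wide, 120 tall as it stands. Clear window showing 12 bobbins on one broad face; the back is plain. Origin: centre of the short end it stands on. Axes: z to its top end, x from window to back (window face at x = -16 mm, back at +16), y along its width. Starts upright, back towards the rule, within 0.3 rad of square to it.
- case_head (a point): Centre of the case's top end (120 mm from its origin along its z), which must finally lie against the rule. With the case on its back, 32 mm high, this end points to the rule and is 50 to 110 mm short of it; the case, of smooth plastic (friction about 0.3), then slides with 0.5 to 2 N.
- case_heel (a point): Middle of the case's back lower edge (case x = +16 mm, z = 0), which stays on the bench throughout. Pushed slowly, high on the window face, the case turns about this edge without sliding (pushed low, it slides); once leaning about 15 degrees it falls onto its back by itself.
- rail: The rule: aluminium bar fixed to the bench, 400 mm long, 30 wide, 14 high, black ticks on top. Origin: on the bench surface at the middle of its long near face (towards the robot and the case). Axes: x square to that face, away from the case; y along the rule; z up. The case starts with its origin 200 to 235 mm in front of this face. Position and yaw vary.
- thread_cone: Loose white thread cone, 63 mm across the foot, 110 mm tall, standing beside the work. Origin: centre of the underside. Leave alone.
- pin_pot: Loose round wooden pin pot with a cork top and pins, 70 mm across, 42 mm tall without and 66 mm with pins, standing beside the work. Origin: centre of the underside. Leave alone.
- bobbin_holder: Small loose steel bobbin holder beyond the rule, 26 mm across, 17 mm tall. Origin: centre of the underside. Leave alone.
Not all that is in view belongs to the job. Of the things like the bobbin_case, leave any that is yellow; of the rest the larger one is meant.

How it is judged:
By the outcome, as a careful person would: the job done as asked, in the order asked, and still so for the second after the job is handed in, with the robot touching nothing.
It also fails if it takes over 48 s, if anything falls off the work surface, if the arm or the gripper's body presses on something with over 40 N, if the wrist force passes 120 N, or if a joint passes its speed limit or range.

## Working session

There is one attempt and no reset: what is moved stays moved. The work goes in short steps, Python scripts to look and compute and a shell command to move; the robot and the scene stay as the last step left them, time stands still between calls to the robot, and variables do not carry over. Pictures are saved under pics/ and viewed, at most 10 in all, crops included, and the job is handed in when it is done.

```bash
mkdir -p pics; python3 - <<'E'
from plant import ctrl
import cv2,numpy as np
ims=[]
for n in("scene","top"):
    s=ctrl.snapshot(n); np.savez(n+"0.npz",**{k:np.array(v) for k,v in s.items()})
    cv2.imwrite(f"pics/{n}0.png",s["color"][:,:,::-1])
    print(n,np.round(s["intrinsics"],1).tolist(),np.round(s["R"],3).tolist(),np.round(s["t"],3))
o=ctrl.get_obs();print(o["clock"],o["tool_pos"],o["orientation"],o["force"],o["opening"])
E
```

```text
scene [[398.5, 0.0, 252.4], [0.0, 398.5, 196.7], [0.0, 0.0, 1.0]] [[-0.106, 0.994, 0.012], [0.6, 0.073, -0.797], [-0.793, -0.078, -0.604]] [ 0.03  -0.254  1.373]
top [[380.4, 0.0, 258.8], [0.0, 380.4, 190.9], [0.0, 0.0, 1.0]] [[-0.108, -0.994, 0.0], [-0.973, 0.105, -0.207], [0.206, -0.023, -0.978]] [0.093 0.551 0.944]
0.1 [0.1934555  0.64626018 0.2477197 ] [ 1.79914588e+02 -8.02913057e-03 -1.66686172e+01] [-0.18304979 -0.29490895  0.11514468] 0.08745631631115515
```

View pics/scene0.png

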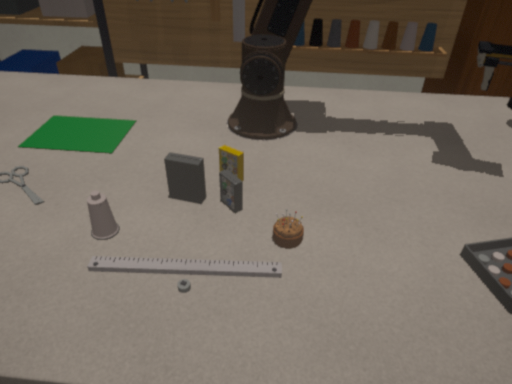

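View pics/top0.png

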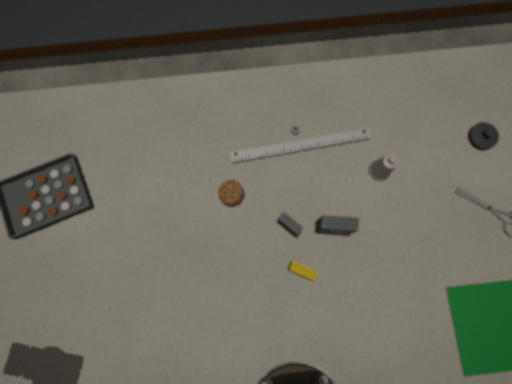

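The scene shows three similar cases: large dark grey at (186,178), small grey at (231,191) and yellow at (231,163). In the top view they are at (338,225), (290,225) and (303,270). The large grey one fits, being neither yellow nor the smaller one. I'll confirm it in a crop and measure at the same time.

```bash
cat > h.py <<'E'
import numpy as np,cv2
from plant import ctrl
def load(n): return dict(np.load(n+".npz"))
def ray(s,uv,z):
    uv=np.atleast_2d(np.array(uv,float)); d=np.c_[uv,np.ones(len(uv))]@np.linalg.inv(s["intrinsics"]).T@s["R"]
    c=-s["R"].T@s["t"]; return c+d*((z-c[2])/d[:,2])[:,None]
def proj(s,X):
    p=(np.atleast_2d(X)@s["R"].T+s["t"])@s["intrinsics"].T; return p[:,:2]/p[:,2:]
E
python3 - <<'E'
from h import *
a=load("scene0");b=load("top0")
A=cv2.resize(a["color"][130:300,80:320],None,fx=3.3,fy=3.3,interpolation=cv2.INTER_CUBIC)[:300]
B=cv2.resize(b["color"][120:290,210:410],None,fx=3.96,fy=3.96,interpolation=cv2.INTER_CUBIC)[:,:]
B=cv2.resize(b["color"][175:290,210:410],None,fx=2.6,fy=2.6,interpolation=cv2.INTER_CUBIC)
B=cv2.convertScaleAbs(B,alpha=1.6)
c=np.zeros((600,800,3),np.uint8);c[:300,:A.shape[1]]=A[:,:800];c[300:300+B.shape[0],:B.shape[1]]=B
cv2.imwrite("pics/crop.png",c[:,:,::-1])
# rule in top: brightest long blob
for s,roi,z in((b,(110,170,225,375),.014),(a,(250,285,80,290),.014)):
    r0,r1,c0,c1=roi;g=cv2.cvtColor(s["color"],cv2.COLOR_RGB2GRAY)[r0:r1,c0:c1]
    bg=np.median(g);m=(g>bg+18).astype(np.uint8);m=cv2.morphologyEx(m,cv2.MORPH_CLOSE,np.ones((5,5)))
    n,l,st,_=cv2.connectedComponentsWithStats(m);k=1+st[1:,4].argmax()
    ct=max(cv2.findContours((l==k).astype(np.uint8),0,1)[0],key=cv2.contourArea)[:,0]+[c0,r0]
    P=ray(s,ct,z)[:,:2].astype(np.float32)*1000
    print("rule",bg,cv2.minAreaRect(P),cv2.boxPoints(cv2.minAreaRect(P)).round(1).tolist())
E
```

```text
rule 125.0 ((680.8564453125, 34.04336929321289), (15.790396690368652, 125.7288818359375), 2.3240132331848145) [[670.4000244140625, 96.5], [675.5, -29.100000381469727], [691.2999877929688, -28.399999618530273], [686.2000122070312, 97.19999694824219]]Traceback (most recent call last):
  File "<stdin>", line 13, in <module>
ValueError: attempt to get argmax of an empty sequence
```

View pics/crop.png

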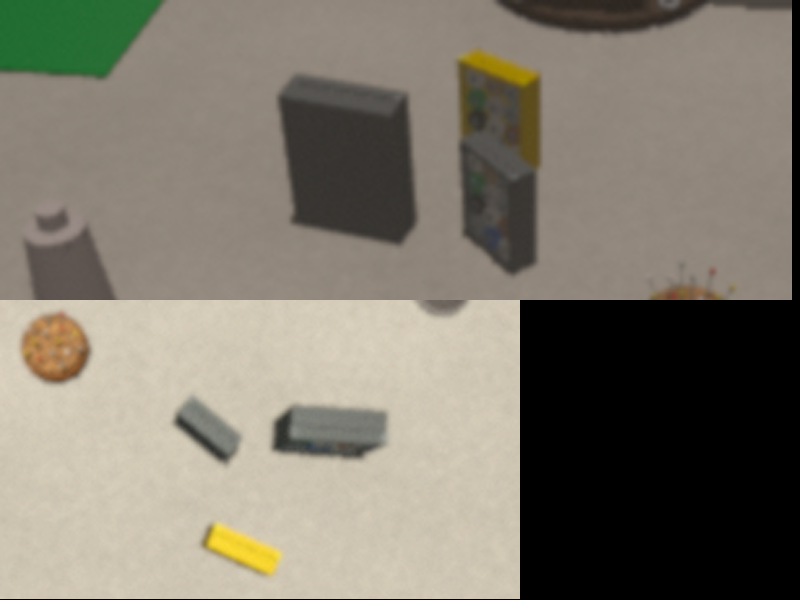

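The large grey case is confirmed, with its plain back towards the rule and bobbins on the other side. Next are the precise measurements.

```bash
python3 - <<'E'
from h import *
a=load("scene0");b=load("top0")
def blob(m,c0,r0):
    m=cv2.morphologyEx(m.astype(np.uint8),cv2.MORPH_CLOSE,np.ones((5,5)))
    ct=max(cv2.findContours(m,0,1)[0],key=cv2.contourArea)[:,0]+[c0,r0]; return ct
for nm,s,(r0,r1,c0,c1) in(("top",b,(120,170,225,375)),("scene",a,(252,282,80,290))):
    I=cv2.GaussianBlur(s["color"],(3,3),0)[r0:r1,c0:c1].astype(int)
    sat=I[...,0]-I[...,2]; g=I.sum(2)/3
    print(nm,"bg",np.median(sat),np.median(g),"pct",np.percentile(sat,[2,10,30]),np.percentile(g,[70,90,98]))
    ct=blob((sat<np.median(sat)*.55),c0,r0) 
    P=ray(s,ct,.014)[:,:2].astype(np.float32)*1000
    r=cv2.minAreaRect(P);print(r,cv2.boxPoints(r).round(1).tolist())
# case
for nm,s,(r0,r1,c0,c1) in(("top",b,(205,245,310,368)),("scene",a,(145,210,158,213))):
    g=cv2.cvtColor(s["color"],cv2.COLOR_RGB2GRAY)[r0:r1,c0:c1]
    print(nm);print("\n".join(" ".join("%3d"%v for v in r[::2]) for r in g[::2]))
E
```

```text
top bg 17.0 122.66666666666667 pct [ 8.  9. 16.] [124.         135.         141.33333333]
((684.8453369140625, -99.1512451171875), (28.464584350585938, 390.6551818847656), 4.099734783172607) [[656.7000122070312, 94.69999694824219], [684.5999755859375, -295.0], [713.0, -293.0], [685.0999755859375, 96.69999694824219]]
scene bg 17.0 134.0 pct [ 9. 10. 12.] [135.66666667 141.66666667 144.        ]
((700.616943359375, -98.64717102050781), (24.046634674072266, 384.5173034667969), 3.7150397300720215) [[676.2000122070312, 92.4000015258789], [701.0999755859375, -291.29998779296875], [725.0999755859375, -289.70001220703125], [700.2000122070312, 94.0]]
top
125 126 125 124 126 125 126 126 127 124 125 126 126 124 125 127 124 125 126 127 126 125 126 125 125 126 126 127 127
124 124 122 122 123 125 125 125 124 123 126 126 126 125 126 126 124 125 125 125 124 125 126 123 125 126 125 126 127
124 122 124 122 122 124 124 123 125 124 124 126 127 126 124 125 127 127 125 125 124 125 125 124 124 123 123 126 126
123 123 124 122 121 123 124 123 125 126 124 125 127 127 125 125 127 127 126 126 125 126 126 126 12
[... 4875 characters left out ...]
  52  52  56 112 136 135 135
135 134 133 133 134 135 129 122 115 102  85  71  64  56  54  53  53  54  54  55  54  53  53  81 128 134 134 133
135 135 134 135 136 136 134 133 134 135 132 127 124 115 103  85  73  65  57  54  54  54  71 123 133 134 135 136
138 136 135 135 135 136 136 135 135 136 138 135 135 135 134 132 130 124 116 102  86  73 109 132 132 134 135 136
138 137 136 136 136 137 138 135 135 137 137 137 137 137 134 133 136 135 135 133 132 129 132 133 134 136 135 136
136 137 136 138 139 139 138 136 139 140 137 136 136 137 138 136 136 135 135 134 136 136 135 135 134 135 135 135
137 137 138 136 137 138 136 135 137 138 137 136 136 136 136 136 135 134 133 133 135 134 132 132 134 135 135 134
```

```bash
python3 - <<'E'
from h import *
a=load("scene0");b=load("top0")
print("top: back L,R front L,R\n",(ray(b,[(321.7,215.3),(358,217.3),(321.5,228.3),(357.8,231)],.12)*1000).round(0))
print("scene: win +y,-y? back\n",(ray(a,[(168.2,153),(204,158),(164.7,160),(201,165)],.12)*1000).round(0))
print("scene bottom back edge\n",(ray(a,[(168.5,196.5),(202.5,202.5)],0)*1000).round(0))
g=a["color"].astype(int).sum(2)//3;
for c in(110,150,220,260):print("sc",c,g[252:282,c].tolist())
g=b["color"].astype(int).sum(2)//3
for c in(250,290,350):print("top",c,g[125:170,c].tolist())
E
```

```text
top: back L,R front L,R
 [[ 468. -111.  120.]
 [ 454. -198.  120.]
 [ 437. -106.  120.]
 [ 421. -192.  120.]]
scene: win +y,-y? back
 [[ 428. -194.  120.]
 [ 440. -102.  120.]
 [ 461. -193.  120.]
 [ 472. -103.  120.]]
scene bottom back edge
 [[ 448. -202.   -0.]
 [ 462. -109.    0.]]
sc 110 [133, 133, 133, 133, 132, 119, 111, 122, 137, 143, 142, 142, 141, 141, 135, 113, 89, 82, 81, 93, 121, 132, 133, 133, 133, 132, 131, 131, 132, 133]
sc 150 [134, 135, 135, 132, 132, 133, 138, 141, 141, 142, 143, 143, 144, 143, 142, 140, 128, 102, 86, 83, 93, 115, 128, 132, 132, 131, 131, 133, 134, 135]
sc 220 [138, 138, 136, 136, 137, 135, 134, 133, 134, 135, 135, 138, 142, 144, 142, 142, 142, 141, 134, 108, 88, 83, 87, 102, 124, 132, 133, 135, 135, 133]
sc 260 [136, 137, 136, 135, 135, 135, 135, 135, 136, 138, 140, 143, 144, 145, 145, 145, 144, 144, 143, 137, 115, 92, 85, 85, 96, 121, 131, 132, 133, 133]
top 250 [122, 121, 122, 123, 122, 122, 122, 122, 122, 121, 121, 122, 122, 122, 121, 123, 123, 123, 123, 122, 122, 124, 126, 133, 138, 142, 144, 143, 143, 141, 141, 139, 133, 118, 100, 96, 109, 121, 124, 124, 123, 124, 122, 123, 122]
top 290 [121, 119, 118, 114, 109, 104, 103, 108, 117, 120, 122, 123, 123, 123, 124, 125, 129, 133, 136, 138, 139, 139, 139, 137, 132, 124, 115, 100, 98, 112, 121, 123, 123, 121, 121, 123, 124, 126, 126, 125, 124, 125, 125, 125, 124]
top 350 [119, 120, 121, 123, 123, 127, 131, 135, 137, 137, 137, 137, 135, 129, 122, 111, 95, 87, 102, 117, 124, 124, 125, 123, 124, 124, 124, 123, 124, 124, 122, 123, 122, 123, 123, 123, 125, 123, 123, 121, 123, 124, 122, 122, 122]
```

```bash
python3 - <<'E'
from h import *
a=load("scene0");b=load("top0")
f=lambda *k:print((ray(*k)*1000).round(1).tolist())
f(b,[(250,158.2),(290,150.5),(350,140)],.014);f(b,[(250,162),(290,154.2),(350,143.8)],0)
f(a,[(110,266.9),(150,268.7),(220,270.8),(260,271.9)],.014);f(a,[(110,271.5),(150,273.2),(220,275.2),(260,276.7)],0)
print("rule ends");f(b,[(231,157),(370,135)],.014);f(a,[(89,264),(280,268)],.014)
print("small");f(b,[(279,217),(285,213),(302,231),(297,236)],.1);
print("small base -y side");f(a,[(221,202),(233,210),(242,206)],0)
print("cone foot");f(a,[(104,231)],0);f(b,[(381,167)],.055);f(b,[(390,162)],.11)
print("pot");f(b,[(231,193)],.042);f(a,[(288,232)],.03)
E
```

```text
[[663.2, 46.8, 14.0], [673.5, -67.5, 14.0], [686.1, -240.3, 14.0]]
[[656.3, 47.8, 0.0], [667.0, -67.8, 0.0], [679.3, -242.5, 0.0]]
[[713.1, -248.7, 14.0], [708.3, -165.9, 14.0], [697.3, -22.7, 14.0], [690.7, 58.7, 14.0]]
[[713.3, -251.6, 0.0], [708.2, -168.0, 0.0], [696.7, -23.4, 0.0], [691.1, 59.1, 0.0]]
rule ends
[[672.4, 99.4, 14.0], [694.7, -299.1, 14.0]]
[[710.4, -294.7, 14.0], [675.3, 98.7, 14.0]]
small
[[478.0, -8.4, 100.0], [486.4, -24.4, 100.0], [437.4, -60.6, 100.0], [426.5, -46.8, 100.0]]
small base -y side
[[454.0, -62.7, 0.0], [482.4, -27.6, 0.0], [463.8, -7.3, 0.0]]
cone foot
[[594.9, -313.7, 0.0]]
[[588.5, -299.0, 55.0]]
[[585.8, -304.1, 110.0]]
pot
[[563.8, 107.5, 42.0]]
[[580.9, 110.8, 30.0]]
```

Plan: close the fingers halfway so two contacts bear on the 90 mm width. Push high along the case's x (yaw about -8.5°), then push low along the rule's normal (yaw about +4.2°). First I travel to above and behind the case.

```bash
python3 -m creep '[{"grip":0.5,"delta_pos":[0.33,0.33,0],"rotation":[0,0,0]},{"grip":0.5,"delta_pos":[0.67,0.67,0],"rotation":[0,0,0]},{"grip":0.5,"delta_pos":[1,1,0],"rotation":[0,0,0]}]' | tail -3
python3 -m creep '[{"grip":0.5,"delta_pos":[0.33,0.33,0],"rotation":[0,0,0]},{"grip":0.5,"delta_pos":[0.67,0.67,0],"rotation":[0,0,0]},{"grip":0.5,"delta_pos":[1,1,0],"rotation":[0,0,0]}]' | tail -3
python3 -m creep '[{"grip":0.5,"delta_pos":[0.33,0.33,0],"rotation":[0,0,0]},{"grip":0.5,"delta_pos":[0.67,0.67,0],"rotation":[0,0,0]},{"grip":0.5,"delta_pos":[1,1,0],"rotation":[0,0,0]}]' | tail -3
python3 -m creep '[{"grip":0.5,"delta_pos":[0.33,0.33,0],"rotation":[0,0,0]},{"grip":0.5,"delta_pos":[0.67,0.67,0],"rotation":[0,0,0]},{"grip":0.5,"delta_pos":[1,1,0],"rotation":[0,0,0]}]' | tail -3
python3 -m creep '[{"grip":0.5,"delta_pos":[0,0.4,0],"rotation":[0,0,0]},{"grip":0.5,"delta_pos":[0,0.8,0],"rotation":[0,0,0]},{"grip":0.5,"delta_pos":[0,1,0],"rotation":[0,0,0]}]' | tail -3
python3 -m creep '[{"grip":0.5,"delta_pos":[0,0.4,0],"rotation":[0,0,0]},{"grip":0.5,"delta_pos":[0,0.8,0],"rotation":[0,0,0]},{"grip":0.5,"delta_pos":[0,1,0],"rotation":[0,0,0]}]' | tail -3
python3 -m creep '[{"grip":0.5,"delta_pos":[0.1,0.4,0],"rotation":[0,0,-0.03]},{"grip":0.5,"delta_pos":[0.2,0.8,0],"rotation":[0,0,-0.06]},{"grip":0.5,"delta_pos":[0.2,1,0],"rotation":[0,0,-0.091]},{"grip":0.5,"delta_pos":[0.2,1,0],"rotation":[0,0,-0.091]},{"grip":0.5,"delta_pos":[0.2,1,0],"rotation":[0,0,-0.091]}]'
```

```text
force: [0.7, 0.4, 0.6]
opening: 0.0692
gripper_force: 0.0
force: [0.5, -0.5, 0.3]
opening: 0.0465
gripper_force: 0.0
force: [0.8, -0.0, 0.6]
opening: 0.0437
gripper_force: 0.0
force: [2.6, 1.2, 0.0]
opening: 0.0437
gripper_force: 0.0
force: [0.6, 0.5, -0.4]
opening: 0.0439
gripper_force: 0.0
force: [0.9, -0.4, -0.1]
opening: 0.0436
gripper_force: 0.0
clock: 2.4
tool_pos: [0.3949, -0.1447, 0.2484]
orientation: [-180.0, 0.0, -8.6]
force: [-0.3, -0.5, -0.0]
opening: 0.0438
gripper_force: 0.0
```

```bash
python3 -m creep '[{"grip":0.5,"delta_pos":[0,0,0.4],"rotation":[0,0,0]},{"grip":0.5,"delta_pos":[0,0,0.8],"rotation":[0,0,0]},{"grip":0.5,"delta_pos":[0,0,1],"rotation":[0,0,0]}]' | tail -3
python3 -m creep '[{"grip":0.5,"delta_pos":[0,0,0.24],"rotation":[0,0,0]},{"grip":0.5,"delta_pos":[0.06,0,0.24],"rotation":[0,0,0]},{"grip":0.5,"delta_pos":[0.12,0,0.24],"rotation":[0,0,0]},{"grip":0.5,"delta_pos":[0.12,0,0.24],"rotation":[0,0,0]},{"grip":0.5,"delta_pos":[0.12,0,0.24],"rotation":[0,0,0]}]'
python3 - <<'E'
from h import *
s=ctrl.snapshot("scene");I=s["color"][110:260,90:300]
cv2.imwrite("pics/pre.png",cv2.resize(I,None,fx=3.5,fy=3.5,interpolation=cv2.INTER_CUBIC)[:,:,::-1])
E
```

```text
force: [-0.5, 1.0, -0.4]
opening: 0.0436
gripper_force: 0.0
clock: 3.2
tool_pos: [0.4081, -0.146, 0.1256]
orientation: [-180.0, -0.1, -8.5]
force: [0.8, 0.4, 0.4]
opening: 0.0441
gripper_force: 0.0
```

View pics/pre.png

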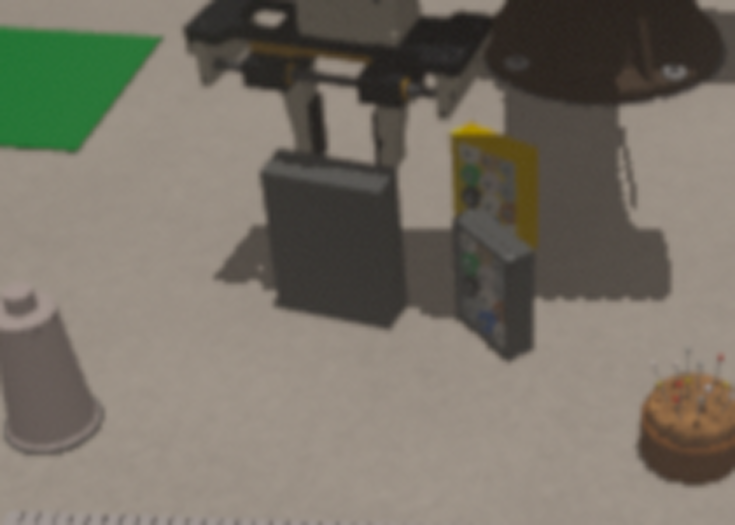

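The picture shows the fingers behind the case's upper edge (crop x 290–405 against the case's 265–400), about 6 mm too far towards +y. I'll shift 5 mm and push slowly.

```bash
python3 -m creep '[{"grip":0.5,"delta_pos":[0.02,0.05,0],"rotation":[0,0,0]},{"grip":0.5,"delta_pos":[0.04,0.05,0],"rotation":[0,0,0]},{"grip":0.5,"delta_pos":[0.06,0.05,0],"rotation":[0,0,0]},{"grip":0.5,"delta_pos":[0.08,0.05,0],"rotation":[0,0,0]},{"grip":0.5,"delta_pos":[0.1,0.05,0],"rotation":[0,0,0]}]' | sed -n 2,4p
python3 -m creep '[{"grip":0.5,"delta_pos":[0.02,0,0],"rotation":[0,0,0]},{"grip":0.5,"delta_pos":[0.04,0,0],"rotation":[0,0,0]},{"grip":0.5,"delta_pos":[0.06,0,0],"rotation":[0,0,0]},{"grip":0.5,"delta_pos":[0.08,0,0],"rotation":[0,0,0]},{"grip":0.5,"delta_pos":[0.1,0,0],"rotation":[0,0,0]}]' | sed -n 2,4p
python3 -m creep '[{"grip":0.5,"delta_pos":[0.02,0,0],"rotation":[0,0,0]},{"grip":0.5,"delta_pos":[0.04,0,0],"rotation":[0,0,0]},{"grip":0.5,"delta_pos":[0.06,0,0],"rotation":[0,0,0]},{"grip":0.5,"delta_pos":[0.08,0,0],"rotation":[0,0,0]},{"grip":0.5,"delta_pos":[0.1,0,0],"rotation":[0,0,0]}]' | sed -n 2,4p
python3 - <<'E'
from h import *
s=ctrl.snapshot("scene");I=s["color"][110:260,90:300]
cv2.imwrite("pics/tip.png",cv2.resize(I,None,fx=3.5,fy=3.5,interpolation=cv2.INTER_CUBIC)[:,:,::-1])
E
```

```text
tool_pos: [0.4164, -0.1527, 0.1246]
orientation: [180.0, 0.0, -8.5]
force: [-0.2, -0.9, -0.6]
tool_pos: [0.4263, -0.1541, 0.1245]
orientation: [180.0, 0.0, -8.5]
force: [-0.1, 0.9, -0.3]
tool_pos: [0.4362, -0.1555, 0.1246]
orientation: [180.0, -0.0, -8.5]
force: [-0.8, -0.1, 0.5]
```

View pics/tip.png

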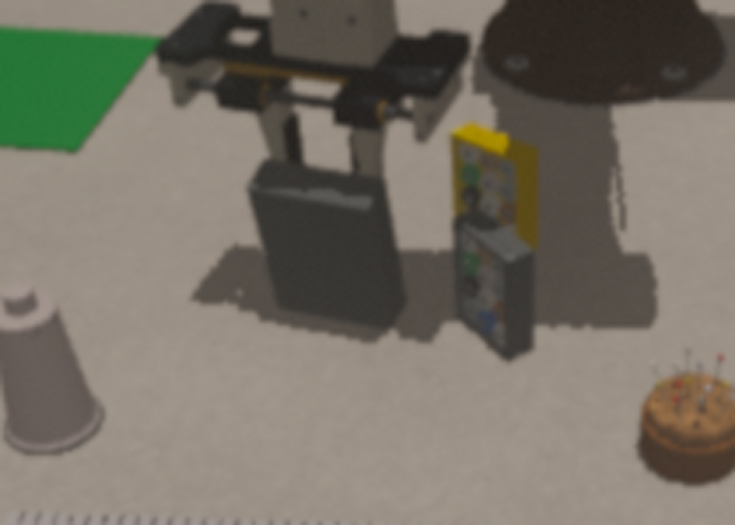

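The case is leaning about 8°, with its lower edge still at the same pixels (crop 275–390, 305–325). I'll continue slowly.

```bash
python3 -m creep '[{"grip":0.5,"delta_pos":[0.02,0,0],"rotation":[0,0,0]},{"grip":0.5,"delta_pos":[0.04,0,0],"rotation":[0,0,0]},{"grip":0.5,"delta_pos":[0.06,0,0],"rotation":[0,0,0]},{"grip":0.5,"delta_pos":[0.08,0,0],"rotation":[0,0,0]},{"grip":0.5,"delta_pos":[0.1,0,0],"rotation":[0,0,0]}]' | sed -n 2,4p
python3 -m creep '[{"grip":0.5,"delta_pos":[0.02,0,0],"rotation":[0,0,0]},{"grip":0.5,"delta_pos":[0.04,0,0],"rotation":[0,0,0]},{"grip":0.5,"delta_pos":[0.06,0,0],"rotation":[0,0,0]},{"grip":0.5,"delta_pos":[0.08,0,0],"rotation":[0,0,0]},{"grip":0.5,"delta_pos":[0.1,0,0],"rotation":[0,0,0]}]' | sed -n 2,4p
python3 -m creep '[{"grip":0.5,"delta_pos":[0.02,0,0],"rotation":[0,0,0]},{"grip":0.5,"delta_pos":[0.04,0,0],"rotation":[0,0,0]},{"grip":0.5,"delta_pos":[0.04,0,0],"rotation":[0,0,0]},{"grip":0.5,"delta_pos":[0.04,0,0],"rotation":[0,0,0]},{"grip":0.5,"delta_pos":[0.04,0,0],"rotation":[0,0,0]}]' | sed -n 1,4p
python3 - <<'E'
from h import *
s=ctrl.snapshot("scene");np.savez("scene1.npz",**{k:np.array(v) for k,v in s.items()});I=s["color"][110:290,90:300]
t=ctrl.snapshot("top");np.savez("top1.npz",**{k:np.array(v) for k,v in t.items()});J=cv2.convertScaleAbs(t["color"][120:290,230:400],alpha=1.4)
c=np.hstack([cv2.resize(I,(400,343)),cv2.resize(J,(343,343))])
cv2.imwrite("pics/fall.png",c[:,:,::-1])
E
```

```text
tool_pos: [0.4462, -0.157, 0.1246]
orientation: [-180.0, -0.0, -8.5]
force: [-0.2, -0.5, 0.1]
tool_pos: [0.456, -0.1585, 0.1246]
orientation: [180.0, 0.0, -8.5]
force: [-0.2, 0.5, -0.3]
clock: 6.3
tool_pos: [0.4597, -0.1591, 0.1245]
orientation: [180.0, 0.0, -8.5]
force: [0.5, 1.0, -0.5]
```

View pics/fall.png

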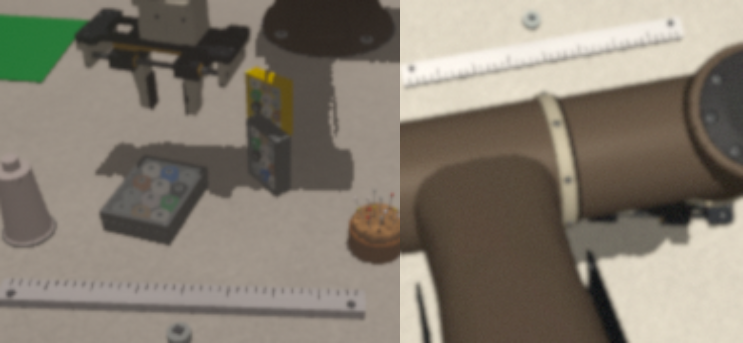

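The case lies on its back, window up. In the crop its heel edge runs (140,158)–(207,168) and its head edge (102,210)–(172,230). I'll measure it.

```bash
python3 - <<'E'
from h import *
a=load("scene1")
c=lambda p:[(x/1.905+90,y/1.905+110) for x,y in p]
P=ray(a,c([(140,158),(207,168),(172,230),(102,210)]),.032)*1000
print(P.round(0).tolist()); 
print((ray(a,c([(103,224),(168,243)]),0)*1000).round(0).tolist())
for i,j in((0,1),(3,2),(0,3),(1,2)):
    d=P[j]-P[i];print(np.linalg.norm(d).round(0),np.degrees(np.arctan2(d[1],d[0])).round(1))
print((ray(load("scene0"),[(218,174.5),(231,182.5),(242,178)],.09)*1000).round(0).tolist())
E
```

```text
[[475.0, -203.0, 32.0], [486.0, -111.0, 32.0], [607.0, -127.0, 32.0], [582.0, -218.0, 32.0]]
[[572.0, -226.0, 0.0], [596.0, -137.0, 0.0]]
92.0 83.4
95.0 74.8
108.0 -8.3
122.0 -7.1
[[462.0, -65.0, 90.0], [492.0, -29.0, 90.0], [470.0, -6.0, 90.0]]
```

```bash
python3 -m creep '[{"grip":0.5,"delta_pos":[-0.15,0.06,0],"rotation":[0,0,-0.05]},{"grip":0.5,"delta_pos":[-0.25,0.11,0],"rotation":[0,0,-0.1]},{"grip":0.5,"delta_pos":[-0.25,0.11,0],"rotation":[0,0,-0.141]},{"grip":0.5,"delta_pos":[-0.25,0.11,0.3],"rotation":[0,0,-0.141]},{"grip":0.5,"delta_pos":[-0.25,0.11,0.5],"rotation":[0,0,-0.141]}]' | sed -n 1,4p
python3 -m creep '[{"grip":0.5,"delta_pos":[0,0,0.2],"rotation":[0,0,0]},{"grip":0.5,"delta_pos":[0,0,0.36],"rotation":[0,0,0]},{"grip":0.5,"delta_pos":[0,0,0.36],"rotation":[0,0,0]}]'  | sed -n 1,4p
python3 -m creep '[{"grip":0.5,"delta_pos":[0.03,0,0],"rotation":[0,0,0]},{"grip":0.5,"delta_pos":[0.06,0,0],"rotation":[0,0,0]},{"grip":0.5,"delta_pos":[0.09,0,0],"rotation":[0,0,0]},{"grip":0.5,"delta_pos":[0.12,0,0],"rotation":[0,0,0]},{"grip":0.5,"delta_pos":[0.15,0,0],"rotation":[0,0,0]}]'  | sed -n 1,4p
python3 -m creep '[{"grip":0.5,"delta_pos":[0.03,0,0],"rotation":[0,0,0]},{"grip":0.5,"delta_pos":[0.06,0,0],"rotation":[0,0,0]},{"grip":0.5,"delta_pos":[0.09,0,0],"rotation":[0,0,0]},{"grip":0.5,"delta_pos":[0.12,0,0],"rotation":[0,0,0]},{"grip":0.5,"delta_pos":[0.15,0,0],"rotation":[0,0,0]}]'  | sed -n 1,4p
python3 -m creep '[{"grip":0.5,"delta_pos":[0.03,0,0],"rotation":[0,0,0]},{"grip":0.5,"delta_pos":[0.06,0,0],"rotation":[0,0,0]},{"grip":0.5,"delta_pos":[0.09,0,0],"rotation":[0,0,0]},{"grip":0.5,"delta_pos":[0.12,0,0],"rotation":[0,0,0]},{"grip":0.5,"delta_pos":[0.15,0,0],"rotation":[0,0,0]}]'  | sed -n 1,4p
python3 -m creep '[{"grip":0.5,"delta_pos":[0.03,0,0],"rotation":[0,0,0]},{"grip":0.5,"delta_pos":[0.06,0,0],"rotation":[0,0,0]},{"grip":0.5,"delta_pos":[0.09,0,0],"rotation":[0,0,0]},{"grip":0.5,"delta_pos":[0.12,0,0],"rotation":[0,0,0]},{"grip":0.5,"delta_pos":[0.15,0,0],"rotation":[0,0,0]}]'  | sed -n 1,4p
python3 - <<'E'
from h import *
s=ctrl.snapshot("scene");np.savez("scene2.npz",**{k:np.array(v) for k,v in s.items()});I=s["color"][130:290,90:300]
cv2.imwrite("pics/push.png",cv2.resize(I,None,fx=3.5,fy=3.5,interpolation=cv2.INTER_CUBIC)[:,:,::-1])
E
```

```text
clock: 6.9
tool_pos: [0.4333, -0.1662, 0.074]
orientation: [-180.0, -0.1, 4.2]
force: [-0.3, -0.6, -0.2]
clock: 7.2
tool_pos: [0.4319, -0.1663, 0.0369]
orientation: [-180.0, 0.2, 4.2]
force: [0.4, -0.4, 0.2]
clock: 7.7
tool_pos: [0.449, -0.1651, 0.039]
orientation: [180.0, -0.1, 4.2]
force: [0.3, 0.5, 0.3]
clock: 8.2
tool_pos: [0.4633, -0.1641, 0.0384]
orientation: [-180.0, 0.0, 4.2]
force: [-0.6, -0.5, -0.1]
clock: 8.7
tool_pos: [0.4785, -0.1629, 0.0386]
orientation: [-180.0, -0.0, 4.2]
force: [-1.3, -0.8, 0.1]
clock: 9.2
tool_pos: [0.4935, -0.1618, 0.0386]
orientation: [-180.0, 0.0, 4.2]
force: [-1.6, -0.1, -0.9]
```

View pics/push.png

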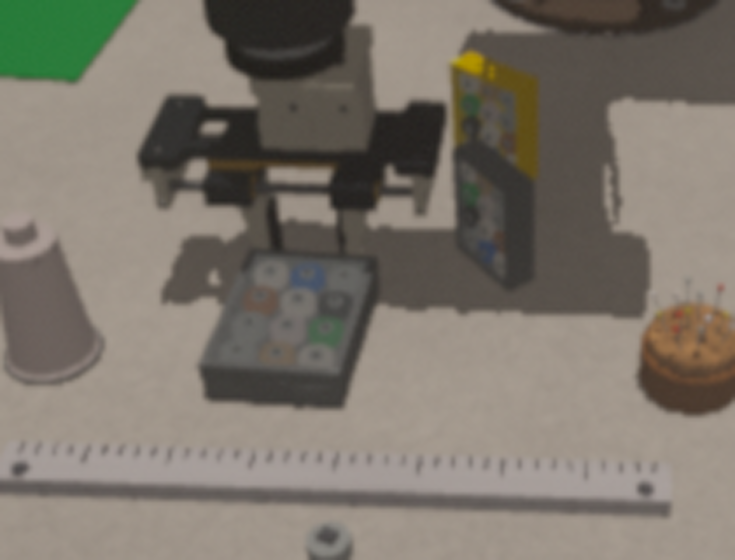

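The case is now square to the fingers and nearly parallel to the rule, with its head edge at crop (205,370)–(345,390), about 55 mm short. I'll continue.

```bash
python3 -m creep '[{"grip":0.5,"delta_pos":[0.03,0,0],"rotation":[0,0,0]},{"grip":0.5,"delta_pos":[0.06,0,0],"rotation":[0,0,0]},{"grip":0.5,"delta_pos":[0.09,0,0],"rotation":[0,0,0]},{"grip":0.5,"delta_pos":[0.12,0,0],"rotation":[0,0,0]},{"grip":0.5,"delta_pos":[0.15,0,0],"rotation":[0,0,0]}]'  | sed -n 1,4p
python3 -m creep '[{"grip":0.5,"delta_pos":[0.03,0,0],"rotation":[0,0,0]},{"grip":0.5,"delta_pos":[0.06,0,0],"rotation":[0,0,0]},{"grip":0.5,"delta_pos":[0.09,0,0],"rotation":[0,0,0]},{"grip":0.5,"delta_pos":[0.12,0,0],"rotation":[0,0,0]},{"grip":0.5,"delta_pos":[0.15,0,0],"rotation":[0,0,0]}]'  | sed -n 1,4p
python3 -m creep '[{"grip":0.5,"delta_pos":[0.03,0,0],"rotation":[0,0,0]},{"grip":0.5,"delta_pos":[0.06,0,0],"rotation":[0,0,0]},{"grip":0.5,"delta_pos":[0.09,0,0],"rotation":[0,0,0]},{"grip":0.5,"delta_pos":[0.12,0,0],"rotation":[0,0,0]}]'  | sed -n 1,4p
python3 -m creep '[{"grip":0.5,"delta_pos":[0.01,0,0],"rotation":[0,0,0]},{"grip":0.5,"delta_pos":[0.02,0,0],"rotation":[0,0,0]},{"grip":0.5,"delta_pos":[0.03,0,0],"rotation":[0,0,0]},{"grip":0.5,"delta_pos":[0.04,0,0],"rotation":[0,0,0]}]'  | sed -n 1,4p
python3 -m creep '[{"grip":0.5,"delta_pos":[0.01,0,0],"rotation":[0,0,0]},{"grip":0.5,"delta_pos":[0.02,0,0],"rotation":[0,0,0]},{"grip":0.5,"delta_pos":[0.03,0,0],"rotation":[0,0,0]}]'  | sed -n 1,4p
```

```text
clock: 9.75
tool_pos: [0.5084, -0.1607, 0.0386]
orientation: [-180.0, 0.0, 4.2]
force: [-0.7, -0.5, -0.8]
clock: 10.25
tool_pos: [0.5234, -0.1596, 0.0386]
orientation: [180.0, 0.0, 4.2]
force: [-1.4, 0.3, 1.2]
clock: 10.65
tool_pos: [0.5354, -0.1588, 0.0386]
orientation: [180.0, -0.0, 4.2]
force: [-1.7, -0.1, 1.8]
clock: 11.05
tool_pos: [0.5391, -0.1584, 0.0385]
orientation: [-180.0, 0.0, 4.2]
force: [-0.1, -0.4, 0.0]
clock: 11.35
tool_pos: [0.5422, -0.1582, 0.0385]
orientation: [-180.0, 0.0, 4.2]
force: [-1.5, 0.2, -0.5]
```

```bash
for i in 1; do
python3 -m creep '[{"grip":0.5,"delta_pos":[0.01,0,0],"rotation":[0,0,0]},{"grip":0.5,"delta_pos":[0.02,0,0],"rotation":[0,0,0]},{"grip":0.5,"delta_pos":[0.02,0,0],"rotation":[0,0,0]}]'  | sed -n 2,4p
python3 -m creep '[{"grip":0.5,"delta_pos":[0.01,0,0],"rotation":[0,0,0]},{"grip":0.5,"delta_pos":[0.02,0,0],"rotation":[0,0,0]},{"grip":0.5,"delta_pos":[0.02,0,0],"rotation":[0,0,0]}]'  | sed -n 2,4p
done
python3 -m creep '[{"grip":0.5,"delta_pos":[0.01,0,0],"rotation":[0,0,0]},{"grip":0.5,"delta_pos":[0.01,0,0],"rotation":[0,0,0]}]'  | sed -n 2,4p
```

```text
tool_pos: [0.5444, -0.1581, 0.0386]
orientation: [180.0, -0.0, 4.2]
force: [-0.1, -0.1, 0.0]
tool_pos: [0.5463, -0.158, 0.0386]
orientation: [180.0, -0.0, 4.2]
force: [-0.1, -0.5, 0.4]
tool_pos: [0.5466, -0.1579, 0.0385]
orientation: [-180.0, 0.1, 4.2]
force: [-2.3, -1.3, 1.4]
```

```bash
python3 -m creep '[{"grip":0.5,"delta_pos":[0.01,0,0],"rotation":[0,0,0]},{"grip":0.5,"delta_pos":[0.01,0,0],"rotation":[0,0,0]}]'  | sed -n 2,4p
python3 -m creep '[{"grip":0.5,"delta_pos":[0.01,0,0],"rotation":[0,0,0]},{"grip":0.5,"delta_pos":[0.01,0,0],"rotation":[0,0,0]}]'  | sed -n 2,4p
```

```text
tool_pos: [0.5467, -0.1579, 0.0382]
orientation: [-180.0, 0.2, 4.2]
force: [-5.5, -0.4, 3.3]
tool_pos: [0.5467, -0.1579, 0.038]
orientation: [-180.0, 0.3, 4.2]
force: [-7.7, -0.2, 4.5]
```

The force rises while the tool stalls, so the case is seated. One more small press, then back off and look.

```bash
python3 -m creep '[{"grip":0.5,"delta_pos":[0.01,0,0],"rotation":[0,0,0]},{"grip":0.5,"delta_pos":[0.02,0,0],"rotation":[0,0,0]},{"grip":0.5,"delta_pos":[0.02,0,0],"rotation":[0,0,0]}]'  | sed -n 2,4p
python3 -m creep '[{"grip":0.5,"delta_pos":[-0.03,0,0],"rotation":[0,0,0]},{"grip":0.5,"delta_pos":[-0.06,0,0],"rotation":[0,0,0]},{"grip":0.5,"delta_pos":[-0.3,0,0],"rotation":[0,0,0]},{"grip":0.5,"delta_pos":[-0.3,0,-0.5],"rotation":[0,0,0]},{"grip":0.5,"delta_pos":[-0.3,0,-0.9],"rotation":[0,0,0]}]'  | sed -n 2,4p
python3 -m creep '[{"grip":0.5,"delta_pos":[-0.4,0,-0.2],"rotation":[0,0,0]},{"grip":0.5,"delta_pos":[-0.8,0,-0.4],"rotation":[0,0,0]},{"grip":0.5,"delta_pos":[-0.8,0,-0.5],"rotation":[0,0,0]}]'  | sed -n 1,4p
python3 - <<'E'
from h import *
s=ctrl.snapshot("scene");np.savez("scene3.npz",**{k:np.array(v) for k,v in s.items()});I=s["color"][160:290,120:240]
cv2.imwrite("pics/end.png",cv2.resize(I,None,fx=4.6,fy=4.6,interpolation=cv2.INTER_CUBIC)[:,:,::-1])
E
```

```text
tool_pos: [0.5468, -0.1579, 0.0376]
orientation: [-180.0, 0.5, 4.2]
force: [-12.7, -0.1, 6.4]
tool_pos: [0.5213, -0.1599, 0.13]
orientation: [180.0, -0.0, 4.3]
force: [2.3, -0.6, 0.3]
clock: 13.65
tool_pos: [0.4387, -0.1658, 0.1808]
orientation: [-180.0, -0.2, 4.2]
force: [1.4, -0.2, 0.4]
```

View pics/end.png

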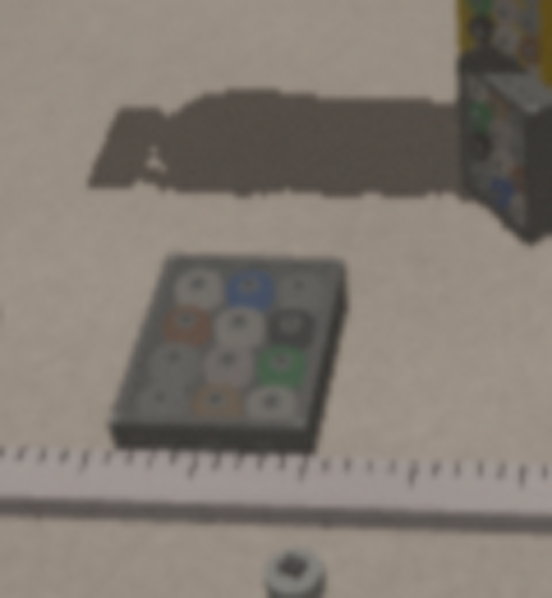

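The head end meets the rule's near edge along its whole width (crop row about 448). To seat it truly flush whatever small yaw error the fingers had, I'll press once more with closed fingers at the heel's centre. First I need the heel's centre.

```bash
python3 -m creep '[{"grip":1,"delta_pos":[0,0,0],"rotation":[0,0,0]},{"grip":1,"delta_pos":[0,0,0],"rotation":[0,0,0]},{"grip":1,"delta_pos":[0,0,0],"rotation":[0,0,0]},{"grip":1,"delta_pos":[0,0,0],"rotation":[0,0,0]},{"grip":1,"delta_pos":[0,0,0],"rotation":[0,0,0]}]'
python3 - <<'E'
from h import *
a=load("scene3");P=ray(a,[(x/4.6+120,y/4.6+160) for x,y in((165,257),(345,263),(312,447),(112,424))],.032)*1000
print(P.round(0).tolist(),P.mean(0).round(0))
for i,j in((0,1),(3,2),(0,3),(1,2)):
    d=P[j]-P[i];print(np.linalg.norm(d).round(0),np.degrees(np.arctan2(d[1],d[0])).round(1))
E
```

```text
clock: 14.2
tool_pos: [0.4415, -0.1657, 0.1778]
orientation: [-180.0, 0.1, 4.2]
force: [0.4, -0.2, -0.5]
opening: 0.0093
gripper_force: 0.0
[[564.0, -195.0, 32.0], [558.0, -105.0, 32.0], [684.0, -91.0, 32.0], [681.0, -184.0, 32.0]] [ 622. -144.   32.]
91.0 93.9
93.0 87.9
117.0 5.5
127.0 6.0
```

```bash
python3 -m creep '[{"grip":1,"delta_pos":[0.45,-0.05,0],"rotation":[0,0,0]},{"grip":1,"delta_pos":[0.94,-0.09,0],"rotation":[0,0,0]},{"grip":1,"delta_pos":[0.94,-0.09,0],"rotation":[0,0,0]},{"grip":1,"delta_pos":[0.94,-0.09,0.5],"rotation":[0,0,0]},{"grip":1,"delta_pos":[0.94,-0.09,0.9],"rotation":[0,0,0]}]' | sed -n 2,4p
python3 -m creep '[{"grip":1,"delta_pos":[0,0,0.3],"rotation":[0,0,0]},{"grip":1,"delta_pos":[0,0,0.5],"rotation":[0,0,0]},{"grip":1,"delta_pos":[0,0,0.5],"rotation":[0,0,0]},{"grip":1,"delta_pos":[0.03,0,0.5],"rotation":[0,0,0]},{"grip":1,"delta_pos":[0.06,0,0.5],"rotation":[0,0,0]}]'
python3 -m creep '[{"grip":1,"delta_pos":[0.02,0,0],"rotation":[0,0,0]},{"grip":1,"delta_pos":[0.04,0,0],"rotation":[0,0,0]},{"grip":1,"delta_pos":[0.06,0,0],"rotation":[0,0,0]},{"grip":1,"delta_pos":[0.06,0,0],"rotation":[0,0,0]}]' | sed -n 2,4p
```

```text
tool_pos: [0.5347, -0.1496, 0.087]
orientation: [-180.0, -0.0, 4.2]
force: [-0.2, 0.1, -0.8]
clock: 15.2
tool_pos: [0.5417, -0.1494, 0.0399]
orientation: [180.0, -0.1, 4.2]
force: [0.2, 0.2, 0.6]
opening: 0.0004
gripper_force: 0.0
tool_pos: [0.546, -0.149, 0.0387]
orientation: [-180.0, 0.0, 4.2]
force: [-2.1, -0.1, 1.7]
```

```bash
python3 -m creep '[{"grip":1,"delta_pos":[0.01,0,0],"rotation":[0,0,0]},{"grip":1,"delta_pos":[0.02,0,0],"rotation":[0,0,0]},{"grip":1,"delta_pos":[0.02,0,0],"rotation":[0,0,0]}]' | sed -n 2,4p
python3 -m creep '[{"grip":1,"delta_pos":[0.01,0,0],"rotation":[0,0,0]},{"grip":1,"delta_pos":[0.02,0,0],"rotation":[0,0,0]},{"grip":1,"delta_pos":[0.02,0,0],"rotation":[0,0,0]}]' | sed -n 2,4p
python3 -m creep '[{"grip":1,"delta_pos":[-0.03,0,0],"rotation":[0,0,0]},{"grip":1,"delta_pos":[-0.06,0,0],"rotation":[0,0,0]},{"grip":1,"delta_pos":[-0.15,0,0],"rotation":[0,0,0]},{"grip":1,"delta_pos":[-0.15,0,-0.5],"rotation":[0,0,0]},{"grip":1,"delta_pos":[-0.15,0,-0.9],"rotation":[0,0,0]}]'  | sed -n 2,4p
python3 -m creep '[{"grip":1,"delta_pos":[-0.4,0,-0.2],"rotation":[0,0,0]},{"grip":1,"delta_pos":[-0.8,0,-0.5],"rotation":[0,0,0]},{"grip":1,"delta_pos":[-0.8,0,-0.5],"rotation":[0,0,0]},{"grip":1,"delta_pos":[-0.8,0,-0.5],"rotation":[0,0,0]}]'  | sed -n 1,4p
python3 - <<'E'
from h import *
s=ctrl.snapshot("scene");I=s["color"][130:300,80:310]
cv2.imwrite("pics/end2.png",cv2.resize(I,None,fx=3.4,fy=3.4,interpolation=cv2.INTER_CUBIC)[:,:,::-1])
E
```

```text
tool_pos: [0.546, -0.149, 0.038]
orientation: [-180.0, 0.3, 4.2]
force: [-6.5, 0.8, 3.8]
tool_pos: [0.5461, -0.149, 0.0376]
orientation: [-180.0, 0.5, 4.1]
force: [-11.0, -0.6, 6.0]
tool_pos: [0.535, -0.1498, 0.1297]
orientation: [180.0, 0.1, 4.2]
force: [1.9, -0.3, 0.5]
clock: 17.1
tool_pos: [0.4558, -0.1556, 0.1801]
orientation: [180.0, -0.3, 4.2]
force: [1.1, -0.2, -0.2]
```

View pics/end2.png

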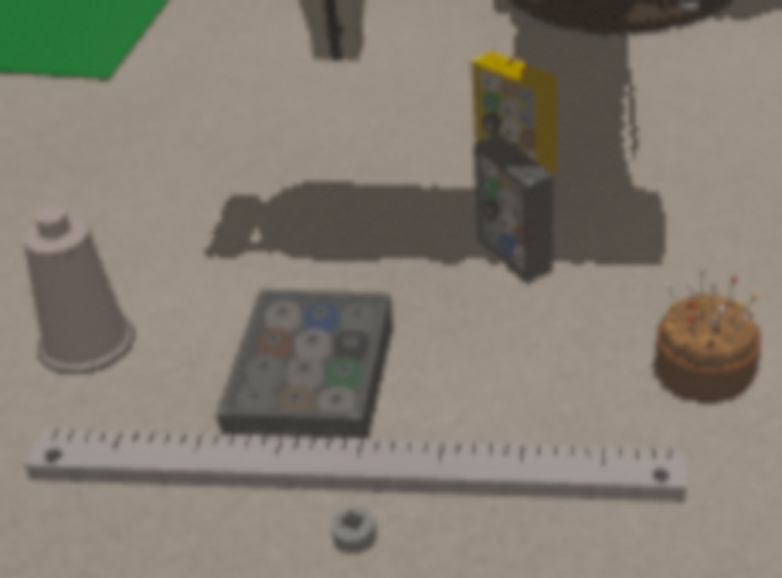

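The case is on its back against the rule (crop 220–370, row about 433), well within the rule's length. The other objects have not moved and the tool is clear. Handing in.

```bash
python3 -c "
from plant import ctrl
print(ctrl.close_job())"
```

```text
the job is handed in; nothing more can be done
None
```

The bobbin case was tipped onto its back with its window up and pushed until its top end sat against the rule, square as far as the camera can show and well within the rule's length; nothing else appeared to move, and I handed the job in at about 17 s (no verdict was returned).

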